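# Hold the belt tension arm of a polishing spindle against its stop

## Robot

A 7-joint arm with a two-finger parallel gripper is mounted at the origin on the work surface. World frame = base frame: x ahead of the robot, y to its left, z up, the work surface at z = 0. Lengths are in mm, angles in rad, forces in N, time in s.
With the tool pointing down it reaches from about 400 to 850 mm from the base axis. Payload 6.9 kg.
Tool frame: the origin (TCP) lies at the very end of the fingers, on their centre line; the grasp point (between the pads) lies 19 mm behind it; x points along the fingers, y is the direction in which the jaws open and shut, and the axes are right-handed (so a half turn about x gives the same grasp; the last joint's range is limited). The gripper opens to 85 mm and grips with 20 to 120 N. Pads are 22 mm wide; open, the fingers measure 114 mm over their backs; the gripper's body (76 mm by 85 mm) begins 54 mm behind the grasp point. The pads swing forward as they close: fully open they stand 13 mm farther back than shut.
Start: joints at [1.254, 0.507, -0.238, 1.5, 0.126, 1.149, -0.155], TCP at [255.847, -570.222, 231.275] pointing down, gripper open.
Joint ranges: [-3.08, 3.08], [-0.24, 2.05], [-1.43, 1.35], [0, 2.5], [-1.52, 4.66], [0.17, 1.96], [-2.89, 2.89]. Speed limits (rad/s): [2.39, 2.39, 3.14, 3.14, 3.14, 3.14, 3.14].

## Interface

Orientations are given as [roll, pitch, yaw] about the fixed x, y, z axes, in that order (R = Rz(yaw) Ry(pitch) Rx(roll)).
In Python, from workcell import * gives the robot as it stands.
- The arm moves only by the tool carry_out, never from a script. Its argument "targets" is a list of rows, each a list of 6 numbers: the shift along the world's x, y, z in mm, then the turn, a rotation vector about the world's x, y, z in degrees. A call has 1 to 10 rows; each row is the pose to reach, as a shift and turn from the pose commanded when the call began; what a row does not reach only later rows make up. A row lasts 1/12 s, in which the tool goes at most 41.7 mm and 7.16 degrees, less where a joint would pass 70% of its speed; a pose out of reach is approached as far as the arm can. A call with a gripper value outside its range is refused whole. "hand" is the closure, from 0 (fully open) to 1 (shut), set as the call begins (left out, the last holds). The fingers move at their own pace and stop on an object; "squeeze" is the grip in N (left out, the last holds). Time passes only in rows, so rows that repeat a pose let the fingers close. It gives the time, the measured TCP pose, the force and the opening at its end, in the units of the state.
- get_state(): the state, without advancing time (a new reading comes with each control period).
- camera(name): name is "scene" or "top" or "wrist"; returns a dict with "img" (384x512x3 uint8, blue, green, red), "K" (3x3 intrinsics, pixels), "distortion" ([k1, k2, p1, p2, k3] as OpenCV has them; the pictures are not rectified), "position" and "attitude" of the camera in the world. Camera axes: x right, y down, z forward; pixel columns grow to the right and rows downward; lengths in mm; the calibration is good to about 2 mm. A picture is of the moment at which its call begins. There is no depth.
- sign_off(): hands the job in, once; it reports no verdict.
The state is a dict: "time": time; "qpos": joint angles; "qvel": joint speeds; "joint_torque": joint torques, N m; "tool_pos": TCP position; "ee_rot": TCP orientation; "ft_force": force on the tool from outside, world axes, zero at the start; "moment": the same for the moment, N m; "width": finger opening in mm.
Only numpy, scipy, OpenCV 4.12 (cv2) and the standard library are available. Lean on these libraries where they do the work, as an engineer would, in place of code of your own. Each camera call takes 0.05 s, during which the arm holds its last target.

## Task

The belt is off the little polishing spindle and I want to slip the new one on: take the sprung tension arm by its upright knob, swing it smoothly round towards the machine's front until you feel it come up against its stop screw, and keep it pressed firmly there without forcing it. The stop is set differently every time, so feel for it. Do not let the arm fly back or disturb anything else on the bench, and finish while still holding the knob with the arm on its stop.

Things in the scene. Friction and masses are not known exactly. Their poses are not given: they have to be found in the camera images.
- spindle_drive: the polishing spindle: dark iron housing 180 (its x) by 320 mm (y), steel deck 90 mm above its foot; fixed. Origin: centre of its underside, z up; its front (switch, vents) faces its -x. On the deck: motor pulley (60 mm wide, 42 mm high, at x +35, y +112 mm), spindle pulley (84 mm wide, nose 56 mm above the deck, at x +35, y -100 mm), the arm's pivot (x -40, y +75 mm).
- tension_arm: the sprung tension arm: flat steel bar, pivot axis to knob axis 100 mm, 16 mm wide, top 42 mm above the deck, 40 mm idler pulley under its end. Origin: on the pivot axis; x along the bar, z up. At rest it points back between the pulleys; it swings clockwise seen from above, to the machine's front, and meets its stop after 0.70 to 1.05 rad. Spring: 4 N at the knob at rest, 4.5 N more per rad.
- knob: the arm's upright rosewood knob: a plain round 20 mm post, 40 mm tall, standing on the far end of the arm's bar, free to revolve on its bolt. Origin: centre of its underside (on the bar's top); z up. It is the highest part of the machine.
- knob_middle (a point): middle of the knob, half-way up (20 mm above its underside), 65 mm above the deck.
- stop_screw: the stop: an upright steel screw 12 mm thick, top 47 mm above the deck, clamped in an arc slot of the deck on the front side of the arm. Origin: on the arm's pivot axis at deck height; x points from the pivot to the screw, 65 mm out. The arm comes to rest on it, through the buffer sleeve, when its bar is about 0.29 rad short of the screw's direction.
- stop_post (a point): axis of the stop screw, 39 mm above the deck (half-way up the arm's bar).
- stop_sleeve: black buffer sleeve sitting loosely round the stop screw, 24 mm outside, 38 mm tall, bore about 2 mm wider than the screw: the arm's bar meets it. Origin: centre of its underside, 5 mm above the deck.
- iron_press: bystander: cast-iron hand press with a spoked wheel on top, 220 mm wide, 170 mm deep, 251 mm tall, wheel 186 mm across; fixed. Origin: centre of its underside.
- cat_centre (a point): bystander: small ebony carving of a curled sleeping cat, 75 mm across, 38 mm tall; loose. Point: its middle, 17 mm up.
- drill_centre (a point): bystander: stubby hand drill with a rosewood knob, lying, 180 mm long, 55 mm tall; loose. Point: middle of its frame, 18 mm up.
- incense_centre (a point): bystander: lidded round bronze incense box, 74 mm across, 59 mm tall; loose. Point: on its axis, 25 mm up.
- jar_centre (a point): bystander: empty amber glass jar, 68 mm across, 85 mm tall; loose. Point: on its axis, half-way up.
- felt_centre (a point): bystander: felt polishing wheel lying flat, 90 mm across, 20 mm thick; loose. Point: its centre.
- spanner_centre (a point): bystander: small flat ring spanner, 104 mm long, 5 mm thick, lying on the machine's deck at its front, spindle side (about x -58, y -105 mm of the machine); loose. Point: its centre.

How it is judged (in metres and radians):
On the way, in this order (a step that is already met when the one before it is completed fails the run):
1. the arm is drawn off its rest by its knob, not yet on the stop (x of knob_middle in the frame of spindle_drive below 0.02 m and contact force between the fingers and knob above 0.5 N and contact force between tension_arm and stop_sleeve below 0.3 N), for 0.05 s.
2. the arm rests on the stop screw, held there by the knob (contact force between tension_arm and stop_sleeve above 1 N and contact force between the fingers and knob above 0.5 N), for 0.5 s.
At the end, for the whole second after the job is handed in: the gripper still holds the knob, the arm's bar presses on the stop screw's sleeve with 1 to 50 N and stands still (under 0.05 rad/s) well round to the front (knob at least 5 mm to the front of the machine's middle line), and no loose bystander has moved by more than 15 mm (all of step 2 and x of knob_middle in the frame of spindle_drive below -0.005 m and contact force between tension_arm and stop_sleeve below 50 N and angular speed of tension_arm below 0.05 rad/s and distance of each of cat_centre, drill_centre, incense_centre, jar_centre, felt_centre, spanner_centre from where it was at the start of the episode below 0.015 m); the arm keeps its last pose, push and grip.
It fails at once if the arm is jerked round or flies back on its spring (faster than 4 rad/s, 0.4 m/s at the knob) (angular speed of tension_arm above 4 rad/s).
It fails at once if the arm is slammed or forced against its stop (over 70 N on the stop) (contact force between tension_arm and stop_sleeve above 70 N).
It fails at once if a bystander is knocked away (over 30 mm) (distance of any of cat_centre, drill_centre, incense_centre, jar_centre, felt_centre, spanner_centre from where it was at the start of the episode above 0.03 m).
It also fails if it takes over 48 s, if anything falls off the work surface, if the arm or the gripper's body presses on something with over 40 N, if the wrist force passes 120 N, or if a joint passes its speed limit or range.

## Working session

There is one attempt and no reset: what is moved stays moved. The work goes in short steps, Python scripts to look and compute and a tool call to move; the robot and the scene stay as the last step left them, time stands still between calls to the robot, and variables do not carry over. Pictures are saved under pics/ and viewed, and the job is handed in when it is done.

Besides the shell and the picture viewer there is one more tool, called after "Request:" as name([rows], argument=value, ...), one row to a line, values as JSON. carry_out: Moves the arm, as the interface text tells. Its arguments: {"type":"object","properties":{"targets":{"type":"array"},"hand":{"type":"number"},"squeeze":{"type":"number"}},"required":["targets"]}

```bash
mkdir -p pics; ls; python3 - <<'E'
from workcell import *
import cv2
for n in ["scene","top","wrist"]:
    c=camera(n); cv2.imwrite(f"pics/{n}0.png",c["img"]); print(n,c["K"],c["distortion"],c["position"],c["attitude"])
print(get_state())
E
```

```text
pics
scene [[375.53183771   0.         256.06804631]
 [  0.         375.53183771 193.35922273]
 [  0.           0.           1.        ]] [-0.02262803  0.          0.          0.          0.        ] [1095.31187618 -276.95173725 1333.6199577 ] [-2.62607601 -0.00540523  1.13043837]
top [[491.50824704   0.         254.7581456 ]
 [  0.         491.50824704 186.89352363]
 [  0.           0.           1.        ]] [-0.06411808  0.          0.          0.          0.        ] [ 169.71188947  -12.69052434 1859.60075752] [-2.95586524  0.01349445 -1.59958362]
wrist [[309.40016      0.         255.30855616]
 [  0.         309.40016    195.18242243]
 [  0.           0.           1.        ]] [-0.05995106  0.          0.          0.          0.        ] [ 330.45476062 -537.05478899  372.80518569] [ 2.82393991e+00  1.20877385e-03 -1.14979626e+00]
{'time': 0.15, 'qpos': array([ 1.25455066,  0.50814363, -0.23753712,  1.50091451,  0.12569914,
        1.14892321, -0.15478444]), 'qvel': array([ 0.00127066, -0.00213893, -0.00075115, -0.0027742 ,  0.00102875,
        0.00117408, -0.00095517]), 'joint_torque': array([-2.94766935e-03, -6.21003771e+01, -2.18951806e+00, -2.49835271e+01,
        1.26914578e-02,  9.03342239e-03,  1.31825761e-06]), 'tool_pos': array([ 255.62030431, -569.90188792,  230.62605279]), 'ee_rot': array([-1.55033146,  1.56939426,  2.01302515]), 'ft_force': array([ 0.12837942, -0.01360563, -0.18813556]), 'moment': array([0.02887592, 0.00308365, 0.00707514]), 'width': 85.43334723077504}
```

View pics/scene0.png

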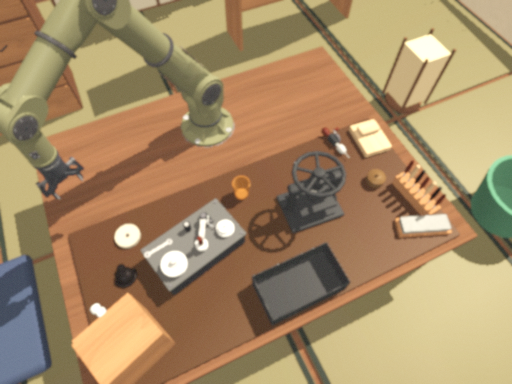

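View pics/top0.png

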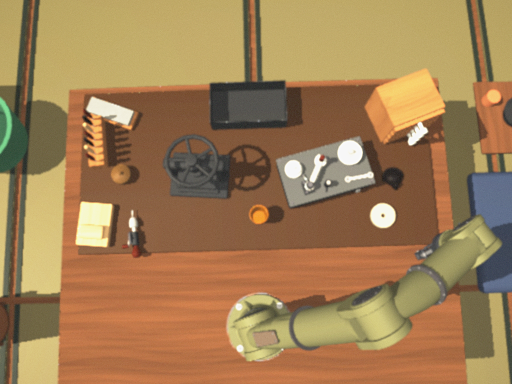

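View pics/wrist0.png

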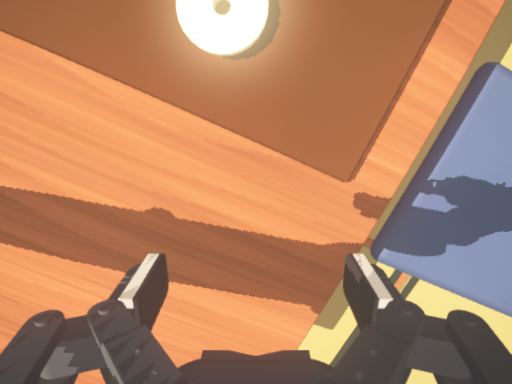

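```bash
python3 - <<'E'
import cv2
a=cv2.imread("pics/scene0.png")[190:300,130:260]; cv2.imwrite("pics/scene0c.png",cv2.resize(a,None,fx=6,fy=5.4,interpolation=cv2.INTER_CUBIC)) if 0 else cv2.imwrite("pics/scene0c.png",cv2.resize(a,None,fx=5,fy=5,interpolation=cv2.INTER_CUBIC))
a=cv2.imread("pics/top0.png")[125:225,265:385]; cv2.imwrite("pics/top0c.png",cv2.resize(a,None,fx=6,fy=6,interpolation=cv2.INTER_CUBIC))
E
```

```text
(no output)
```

View pics/scene0c.png

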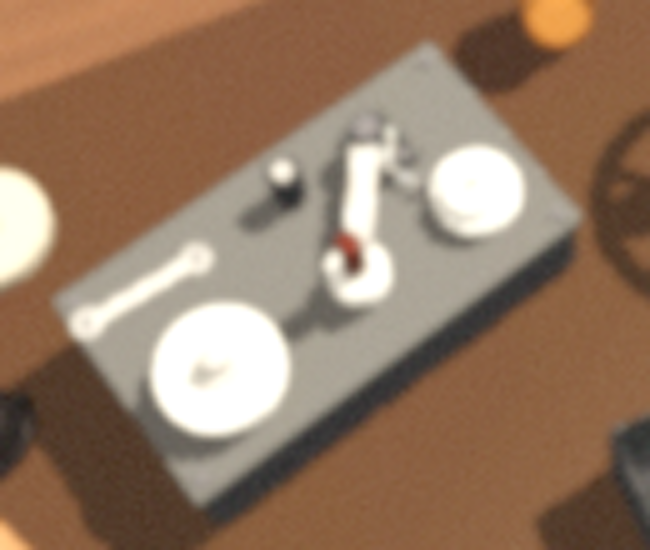

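View pics/top0c.png

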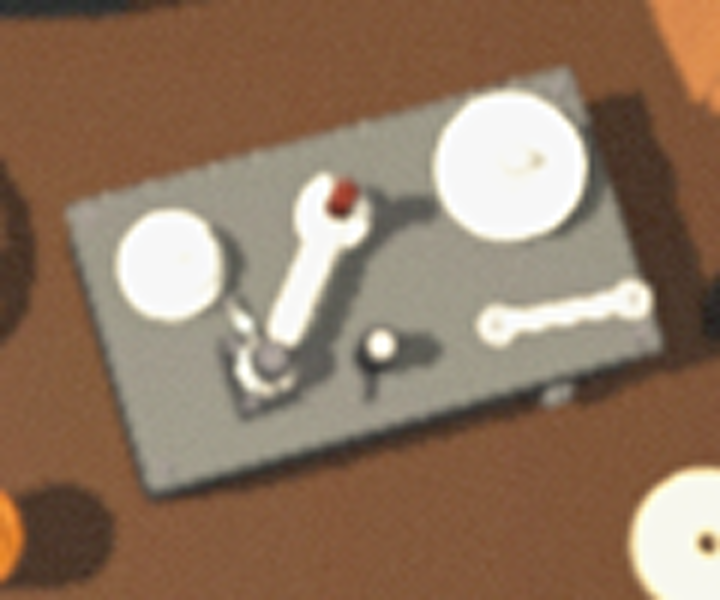

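```bash
cat > h.py <<'E'
from workcell import *
import numpy as np, cv2
from scipy.spatial.transform import Rotation as R
from scipy.optimize import least_squares
def prep(c):
    c=dict(c); c["R"]=R.from_euler("xyz",c["attitude"]).as_matrix(); c["p"]=np.array(c["position"]);c["D"]=np.array(c["distortion"]);return c
def proj(c,P):
    P=np.atleast_2d(P).astype(float); Rc=c["R"].T
    return cv2.projectPoints(P,cv2.Rodrigues(Rc)[0],-Rc@c["p"],c["K"],c["D"])[0].reshape(-1,2)
def onz(c,uv,z):
    uv=np.array(uv,float).reshape(-1,1,2); n=cv2.undistortPoints(uv,c["K"],c["D"]).reshape(-1,2)
    d=np.c_[n,np.ones(len(n))]@c["R"].T
    return c["p"]+d*((z-c["p"][2])/d[:,2:])
def M(x,y,yaw,P):
    P=np.atleast_2d(P); return P@R.from_euler("z",yaw).as_matrix().T+[x,y,0]
E
python3 - <<'E'
from h import *
t=prep(camera("top")); s=prep(camera("scene"))
uvt=(np.array([(68,208),(570,70),(662,350),(152,495)])+.5)/6-.5+[265,125]
uvs=(np.array([(580,215),(205,510),(55,300),(430,42)])+.5)/5-.5+[130,190]
C=np.array([(90,160,90),(90,-160,90),(-90,-160,90),(-90,160,90)],float)
print(onz(t,uvt,90).round(1)); print(onz(s,uvs,90).round(1))
for sel in ("t","s","ts"):
    f=lambda p: np.concatenate([(proj(c,M(*p,C))-uv).ravel() for k,c,uv in (("t",t,uvt),("s",s,uvs)) if k in sel])
    r=least_squares(f,[550,-250,0.1],x_scale=[1,1,.01]); print(sel,r.x,np.abs(r.fun).max())
p=r.x
inv=lambda W:(W-[p[0],p[1],0])@R.from_euler("z",p[2]).as_matrix()
kt=(np.array([(347,184)])+.5)/6-.5+[265,125]
print("knob top from top",onz(t,kt,175),inv(onz(t,kt,175)))
ks=(np.array([(347,242)])+.5)/5-.5+[130,190]
print("knob top from scene",onz(s,ks,175),inv(onz(s,ks,175)))
pt=(np.array([(380,343)])+.5)/6-.5+[265,125]; ps=(np.array([(283,172)])+.5)/5-.5+[130,190]
print("screw",inv(onz(t,pt,137)),inv(onz(s,ps,137)))
E
```

```text
[[ 604.4  -79.7   90. ]
 [ 683.1 -395.7   90. ]
 [ 503.8 -439.8   90. ]
 [ 424.2 -123.9   90. ]]
[[ 591.4  -73.7   90. ]
 [ 679.6 -387.2   90. ]
 [ 494.3 -434.5   90. ]
 [ 414.2 -117.6   90. ]]
t [ 5.53714537e+02 -2.59718822e+02  2.44219678e-01] 0.9797250313648931
s [ 5.45641690e+02 -2.53678429e+02  2.57357126e-01] 1.8949008287963238
ts [ 5.49726396e+02 -2.56433553e+02  2.50139830e-01] 2.437608472782472
knob top from top [[ 592.88590843 -241.01749003  175.        ]] [[ 45.63237783   4.2526001  175.        ]]
knob top from scene [[ 578.00447462 -235.84664332  175.        ]] [[ 32.49407522  12.94626057 175.        ]]
screw [[-44.8759185    7.30008012 137.        ]] [[-55.22573956  14.40964145 137.        ]]
```

```bash
python3 - <<'E'
from h import *
st=get_state(); Rt=R.from_euler("xyz",st["ee_rot"]).as_matrix(); print(Rt.round(3)); 
w=prep(camera("wrist")); print("cam off",w["p"]-st["tool_pos"],"cam z axis",w["R"][:,2])
y=Rt[:,1]; print("jaw ang deg",np.degrees(np.arctan2(y[1],y[0])))
for turn in (-70,-25,0,40,65):
    q=R.from_euler("z",turn,degrees=True).as_matrix()
    print(turn, (q@(w["p"]-st["tool_pos"])).round(), (q@w["R"][:,2]).round(2))
E
```

```text
[[-0.     0.409 -0.912]
 [ 0.001 -0.912 -0.409]
 [-1.    -0.001 -0.   ]]
cam off [ 74.78156501  32.89820937 142.28311165] cam z axis [-0.28521851 -0.12723836 -0.94997937]
jaw ang deg -65.83461315797344
-70 [ 56. -59. 142.] [-0.22  0.22 -0.95]
-25 [ 82.  -2. 142.] [-0.31  0.01 -0.95]
0 [ 75.  33. 142.] [-0.29 -0.13 -0.95]
40 [ 36.  73. 142.] [-0.14 -0.28 -0.95]
65 [  2.  82. 142.] [-0.01 -0.31 -0.95]
```

Request:
carry_out([
  [0, 0, 20, 0, 0, 0],
  [5, 5, 50, 0, 0, -2],
  [20, 20, 70, 0, 0, -6],
  [40, 40, 70, 0, 0, -11],
  [62, 62, 70, 0, 0, -16],
  [85, 85, 70, 0, 0, -21],
  [108, 108, 70, 0, 0, -26],
  [131, 131, 70, 0, 0, -31],
  [154, 154, 70, 0, 0, -36],
  [177, 177, 70, 0, 0, -40],
], hand=0)

```text
time: 1.13
tool_pos: [433.8, -391.9, 301.4]
ee_rot: [2.924, 1.571, -0.498]
ft_force: [0.7, -0.0, -0.8]
width: 85.6
```

Request:
carry_out([
  [22, 22, 0, 0, 0, -4],
  [44, 44, 0, 0, 0, -8],
  [66, 66, 0, 0, 0, -13],
  [86, 88, 0, 0, 0, -18],
  [102, 106, 0, 0, 0, -22],
  [115, 122, 0, 0, 0, -26],
  [123, 130, 0, 0, 0, -29],
  [127, 133, 0, 0, 0, -30],
  [127, 133, 0, 0, 0, -30],
  [127, 133, 0, 0, 0, -30],
])

```text
time: 1.97
tool_pos: [559.4, -261.0, 301.2]
ee_rot: [1.576, 1.57, -2.365]
ft_force: [0.4, -0.3, 0.1]
width: 85.7
```

```bash
python3 - <<'E'
from h import *
st=get_state(); print(st["tool_pos"],st["qpos"],st["time"],st["ft_force"])
for n in ("wrist",):
    c=camera(n); cv2.imwrite(f"pics/{n}1.png",cv2.resize(c["img"],None,fx=1.5,fy=1.5,interpolation=cv2.INTER_CUBIC)); import pickle; pickle.dump(c,open("w1.pkl","wb")); print(c["position"])
E
```

```text
[ 559.35618215 -261.00014631  301.15431717] [ 0.42906917  0.44647676 -0.05333476  1.40190202  0.02475304  1.29419506
 -1.99560929] 1.9667 [ 0.36092604 -0.34620537  0.08980574]
[ 616.93218965 -318.32779748  443.43116215]
```

View pics/wrist1.png

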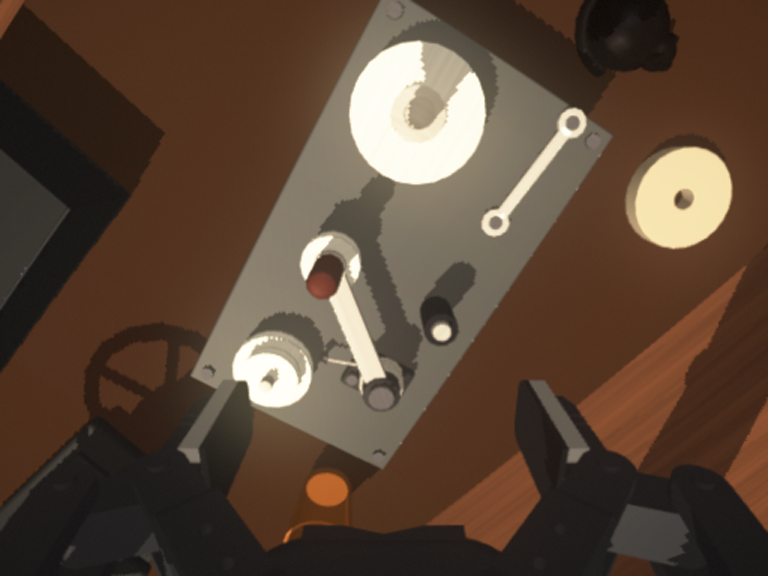

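```bash
python3 - <<'E'
from h import *
import pickle
w=prep(pickle.load(open("w1.pkl","rb")))
px=lambda a:(np.array(a,float)+.5)/1.5-.5
uv=px([(612,135),(383,467),(192,377)]); C=np.array([(-90,-160,90),(-90,160,90),(90,160,90)],float)
r=least_squares(lambda p:(proj(w,M(*p,C))-uv).ravel(),[550,-256,.25],x_scale=[1,1,.01]); print(r.x,r.fun)
p=r.x; inv=lambda W:(W-[p[0],p[1],0])@R.from_euler("z",p[2]).as_matrix()
for n,a,z in (("knob",(321,286),175),("screw",(441,331),137),("sp nose",(419,105),146),("pivot",(381,397),140)):
    W=onz(w,px([a]),z); print(n,W.round(1),inv(W).round(1))
a=cv2.imread("pics/wrist1.png")[200:420,260:500]; cv2.imwrite("pics/w1c.png",cv2.resize(a,None,fx=2.7,fy=2.7,interpolation=cv2.INTER_CUBIC))
E
```

```text
[ 5.49946475e+02 -2.54110672e+02  2.47601512e-01] [-7.07869713  4.91381845  0.9202985  -5.33344093  7.18648029 -4.19090491]
knob [[ 585.5 -232.1  175. ]] [[ 39.9  12.6 175. ]]
screw [[ 497.  -254.5  137. ]] [[-51.4  12.6 137. ]]
sp nose [[ 616.1 -348.6  146. ]] [[  41.  -107.8  146. ]]
pivot [[ 491.6 -187.3  140. ]] [[-40.1  79.1 140. ]]
```

View pics/w1c.png

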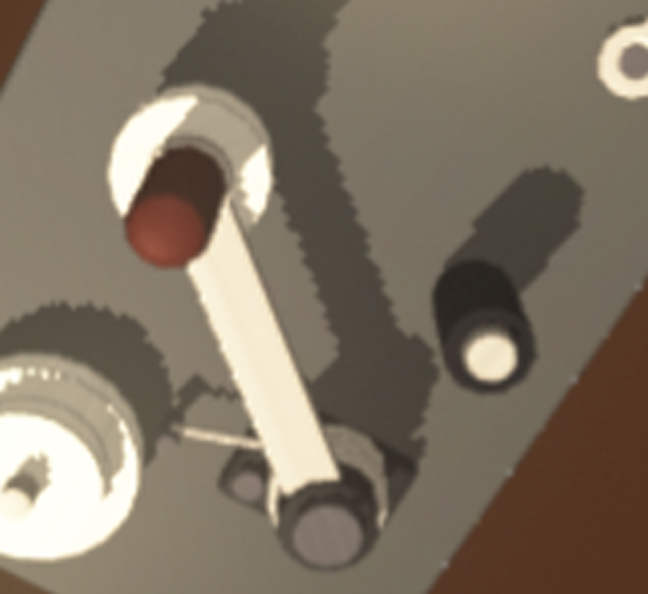

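```bash
python3 - <<'E'
from h import *
import pickle
w=prep(pickle.load(open("w1.pkl","rb"))); t=prep(camera("top")); s=prep(camera("scene"))
px=lambda a:(np.array(a,float)+.5)/1.5-.5
print(onz(w,px([(612,135),(383,467),(192,377)]),90).round(1))
obs=[(w,px((321.5,286))),(t,(np.array((347,186))+.5)/6-.5+[265,125]),(s,(np.array((347,241))+.5)/5-.5+[130,190])]
f=lambda P:np.concatenate([(proj(c,P)[0]-u) for c,u in obs])
r=least_squares(f,[585,-235,175]); print(r.x,r.fun.round(2))
cv2.imwrite("pics/top1.png",cv2.resize(t["img"][125:225,265:385],None,fx=6,fy=6,interpolation=cv2.INTER_CUBIC))
E
```

```text
[[ 500.4 -440.3   90. ]
 [ 418.1 -113.7   90. ]
 [ 601.1  -65.3   90. ]]
[ 587.3604874  -238.07884446  193.44780342] [ 0.01  0.19 -0.11 -0.08 -0.33  0.68]
```

```bash
python3 - <<'E'
from h import *
import pickle
w=prep(pickle.load(open("w1.pkl","rb"))); t=prep(camera("top")); s=prep(camera("scene"))
pw=lambda a:(np.array(a,float)+.5)/1.5-.5
pt=lambda a:(np.array(a,float)+.5)/6-.5+[265,125]
ps=lambda a:(np.array(a,float)+.5)/5-.5+[130,190]
A=[90,160,90];B=[90,-160,90];Cc=[-90,-160,90];D=[-90,160,90]
def fun(q):
    p=q[:3];dz=q[3];th=q[4]
    K=[-40+100*np.cos(th),75+100*np.sin(th),175]; S=[-40+65*np.cos(q[5]),75+65*np.sin(q[5]),137]
    o=[]
    for c,P,u,wt in ((w,[Cc,D,A,K,S],pw([(612,135),(383,467),(192,377),(321.5,286),(441,331)]),1),
      (t,[A,B,Cc,D,K,S],pt([(68,208),(570,70),(662,350),(152,495),(347,186),(380,344)]),1),
      (s,[A,B,Cc,D,K,S],ps([(580,215),(205,510),(55,300),(430,42),(347,241),(283,172)]),1)):
        o.append((proj(c,M(*p,np.array(P,float))+[0,0,dz])-u).ravel())
    return np.concatenate(o)
r=least_squares(fun,[550,-256,.25,18,-.7,-1.75],x_scale=[1,1,.01,1,.01,.01]); q=r.x; print(q.round(4)); print(r.fun.reshape(-1,2).round(1).tolist())
for th in (q[4],q[4]-.3,q[5]+.29):
    print(th,M(*q[:3],[-40+100*np.cos(th),75+100*np.sin(th),175])+[0,0,q[3]])
print("pivot",M(*q[:3],[-40,75,90]))
E
```

```text
[ 5.540280e+02 -2.563227e+02  2.493000e-01  1.766300e+01 -7.045000e-01
 -1.715500e+00]
[[-0.5, 0.4], [0.1, 0.5], [0.6, -0.5], [0.3, 1.0], [0.3, 0.3], [-0.0, -0.5], [-0.8, -0.7], [-0.6, -1.5], [0.1, -1.6], [-0.3, 0.2], [0.0, -0.9], [-0.3, 1.0], [-1.5, -0.9], [-0.1, 1.0], [-0.5, 1.1], [-0.2, 0.5], [-0.3, 0.7]]
-0.7045420882525228 [[ 586.57619447 -237.47937925  192.66298097]]
-1.004542088252523 [[ 569.5705173  -262.05736048  192.66298097]]
-1.4255382058468444 [[ 535.19923258 -285.82642833  192.66298097]]
pivot [[ 496.76212497 -193.5085603    90.        ]]
```

Request:
carry_out([
  [5, 4, 0, 0, 0, 0],
  [14, 12, -10, 0, 0, 0],
  [22, 19, -25, 0, 0, 0],
  [27, 23, -42, 0, 0, 0],
  [27, 23, -58, 0, 0, 0],
  [27, 23, -70, 0, 0, 0],
  [27, 23, -77, 0, 0, 0],
  [27, 23, -80, 0, 0, 0],
  [27, 23, -80, 0, 0, 0],
])

```text
time: 2.97
tool_pos: [586.9, -236.7, 220.4]
ee_rot: [0.231, 1.57, 2.573]
ft_force: [0.6, 0.1, -0.4]
width: 85.7
```

```bash
python3 - <<'E'
from h import *
st=get_state(); print(st["tool_pos"],st["time"])
w=prep(camera("wrist")); c=w["img"].copy()
k=np.array([586.6,-237.5,192.7]); print("pred px",proj(w,k)*1.5+.25, proj(w,st["tool_pos"])*1.5)
cv2.imwrite("pics/wrist2.png",cv2.resize(c,None,fx=1.5,fy=1.5,interpolation=cv2.INTER_CUBIC))
E
```

```text
[ 586.93137262 -236.68639672  220.42368961] 2.9667
pred px [[388.37405161 351.90554807]] [[386.63274608 387.1860428 ]]
```

View pics/wrist2.png

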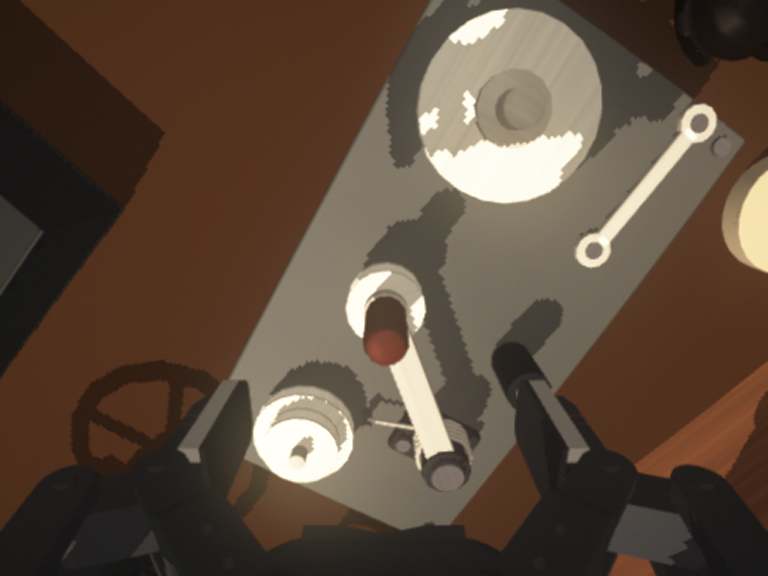

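Request:
carry_out([
  [0, 0, -6, 0, 0, 0],
  [0, 0, -18, 0, 0, 0],
  [0, 0, -32, 0, 0, 0],
  [0, 0, -45, 0, 0, 0],
  [0, 0, -54, 0, 0, 0],
  [0, 0, -60, 0, 0, 0],
  [0, 0, -62, 0, 0, 0],
  [0, 0, -62, 0, 0, 0],
])

```text
time: 3.68
tool_pos: [586.9, -237.2, 159.2]
ee_rot: [-0.009, 1.571, 2.333]
ft_force: [-0.1, -0.0, -0.2]
width: 85.3
```

```bash
python3 - <<'E'
from h import *
st=get_state(); print(st["tool_pos"],st["ft_force"],st["time"])
w=prep(camera("wrist")); c=w["img"].copy()
cv2.imwrite("pics/wrist3.png",cv2.resize(c,None,fx=1.5,fy=1.5,interpolation=cv2.INTER_CUBIC))
E
```

```text
[ 586.88382956 -237.23063427  159.19316436] [-0.0575121  -0.00115949 -0.20499178] 3.6833
```

View pics/wrist3.png

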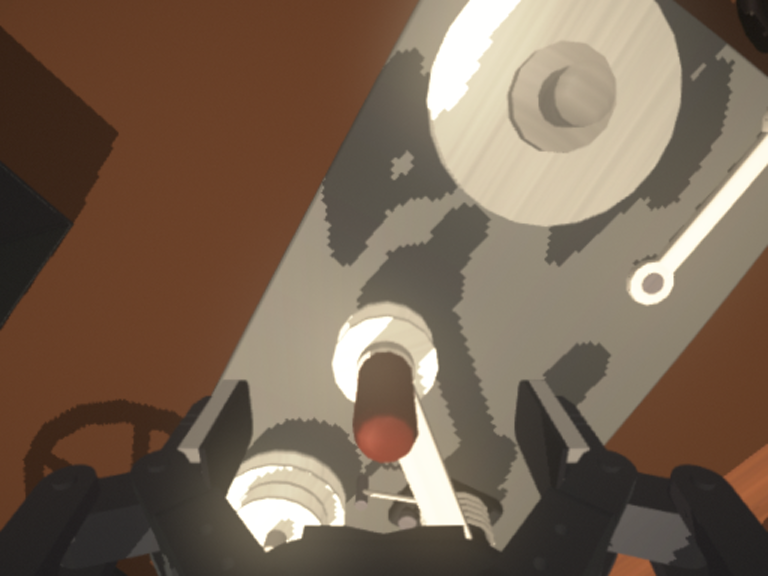

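```bash
python3 - <<'E'
from h import *
st=get_state(); w=prep(camera("wrist"))
P=st["tool_pos"].copy(); P[2]=192.7; print(proj(w,P)*1.5+.25)
print(onz(w,(np.array([(386,441)])+.5)/1.5-.5,192.7))
E
```

```text
[[387.65359179 446.67833467]]
[[ 588.75749912 -238.38830064  192.7       ]]
```

Request:
carry_out([
  [1.5, -1.2, 0, 0, 0, 0],
  [1.5, -1.2, 0, 0, 0, 0],
  [1.5, -1.2, 0, 0, 0, 0],
  [1.5, -1.2, 0, 0, 0, 0],
  [1.5, -1.2, 0, 0, 0, 0],
  [1.5, -1.2, 0, 0, 0, 0],
  [1.5, -1.2, 0, 0, 0, 0],
  [1.5, -1.2, 0, 0, 0, 0],
], hand=1, squeeze=50)

```text
time: 4.45
tool_pos: [587.9, -238.9, 159.6]
ee_rot: [1.7, 1.57, -2.242]
ft_force: [-2.6, -1.3, 4.2]
width: 18.1
```

```bash
python3 - <<'E'
from h import *
st=get_state(); print(st["tool_pos"],st["ft_force"],st["time"],st["width"])
w=prep(camera("wrist")); c=w["img"].copy()
cv2.imwrite("pics/wrist4.png",cv2.resize(c,None,fx=1.5,fy=1.5,interpolation=cv2.INTER_CUBIC))
E
```

```text
[ 587.91139014 -238.90475044  159.56372684] [-2.60264606 -1.32906059  4.15356719] 4.45 18.066063560711758
```

View pics/wrist4.png

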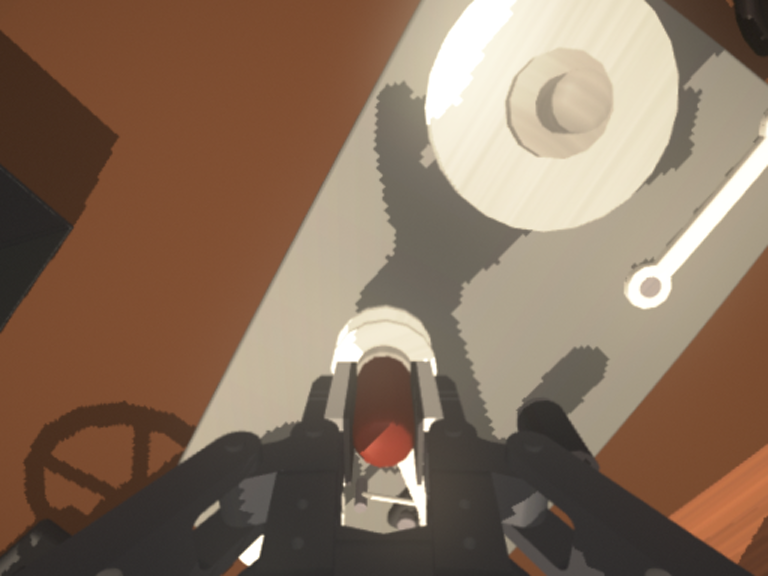

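```bash
python3 - <<'E'
import numpy as np
a0=-0.456
for f in np.arange(0,1.12,.04):
    print(round(f,2),(100*np.array([np.cos(a0-f)-np.cos(a0),np.sin(a0-f)-np.sin(a0)])).round(1), "tan",np.array([np.sin(a0-f),-np.cos(a0-f)]).round(3))
E
```

```text
0.0 [0. 0.] tan [-0.44  -0.898]
0.04 [-1.8 -3.6] tan [-0.476 -0.879]
0.08 [-3.8 -7. ] tan [-0.511 -0.86 ]
0.12 [ -5.9 -10.4] tan [-0.545 -0.839]
0.16 [ -8.2 -13.7] tan [-0.578 -0.816]
0.2 [-10.5 -17. ] tan [-0.61  -0.792]
0.24 [-13.  -20.1] tan [-0.641 -0.767]
0.28 [-15.7 -23.1] tan [-0.671 -0.741]
0.32 [-18.4 -26. ] tan [-0.7   -0.714]
0.36 [-21.3 -28.8] tan [-0.728 -0.685]
0.4 [-24.2 -31.5] tan [-0.755 -0.655]
0.44 [-27.3 -34. ] tan [-0.781 -0.625]
0.48 [-30.5 -36.5] tan [-0.805 -0.593]
0.52 [-33.7 -38.8] tan [-0.828 -0.56 ]
0.56 [-37.1 -41. ] tan [-0.85  -0.527]
0.6 [-40.5 -43. ] tan [-0.87  -0.492]
0.64 [-44.1 -44.9] tan [-0.889 -0.457]
0.68 [-47.7 -46.7] tan [-0.907 -0.421]
0.72 [-51.3 -48.3] tan [-0.923 -0.385]
0.76 [-55.  -49.7] tan [-0.938 -0.347]
0.8 [-58.8 -51. ] tan [-0.951 -0.31 ]
0.84 [-62.6 -52.2] tan [-0.962 -0.271]
0.88 [-66.5 -53.2] tan [-0.973 -0.233]
0.92 [-70.4 -54.1] tan [-0.981 -0.194]
0.96 [-74.4 -54.8] tan [-0.988 -0.154]
1.0 [-78.3 -55.3] tan [-0.993 -0.115]
1.04 [-82.3 -55.7] tan [-0.997 -0.075]
1.08 [-86.3 -55.9] tan [-0.999 -0.035]
1.12 [-90.3 -56. ] tan [-1.     0.005]
```

Request:
carry_out([
  [-0.9, -1.8, 0, 0, 0, 0],
  [-2.8, -5.3, 0, 0, 0, 0],
  [-4.8, -8.7, 0, 0, 0, 0],
  [-7, -12, 0, 0, 0, 0],
  [-9.3, -15.3, 0, 0, 0, 0],
  [-11.7, -18.5, 0, 0, 0, 0],
  [-14.3, -21.6, 0, 0, 0, 0],
  [-16.5, -24, 0, 0, 0, 0],
  [-18.4, -26, 0, 0, 0, 0],
  [-18.4, -26, 0, 0, 0, 0],
])

```text
time: 5.33
tool_pos: [571.6, -263.0, 159.6]
ee_rot: [-1.84, 1.567, 0.503]
ft_force: [3.7, 3.1, 3.3]
width: 18.2
```

```bash
python3 - <<'E'
from h import *
st=get_state(); print(st["tool_pos"],st["ft_force"],st["moment"],st["time"],st["width"])
w=prep(camera("wrist")); c=w["img"].copy()
cv2.imwrite("pics/wrist5.png",cv2.resize(c,None,fx=1.5,fy=1.5,interpolation=cv2.INTER_CUBIC))
E
```

```text
[ 571.58756701 -262.97255737  159.59995865] [3.69073533 3.13610272 3.27017153] [ 0.9051071  -0.61110912 -0.02131564] 5.3333 18.23487859121485
```

View pics/wrist5.png

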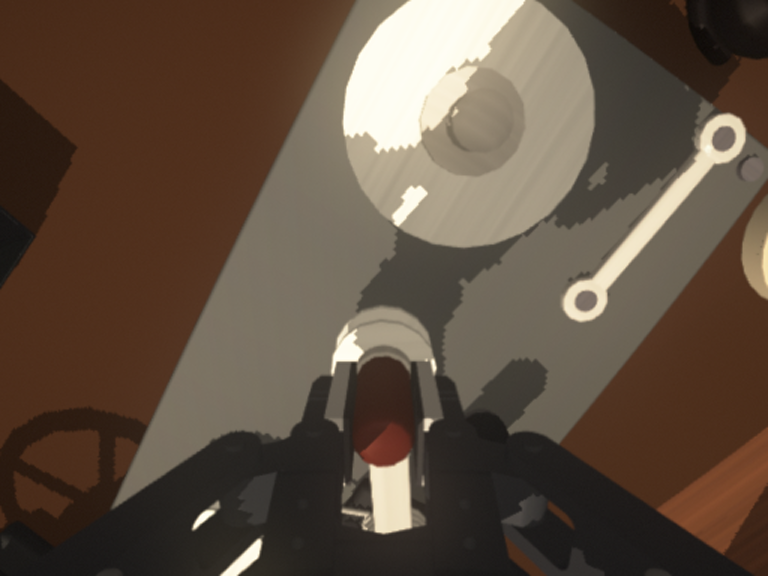

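Request:
carry_out([
  [-1.4, -1.4, 0, 0, 0, 0],
  [-4.3, -4.1, 0, 0, 0, 0],
  [-7.3, -6.8, 0, 0, 0, 0],
  [-10.5, -9.3, 0, 0, 0, 0],
  [-13.7, -11.7, 0, 0, 0, 0],
  [-16.2, -13.4, 0, 0, 0, 0],
  [-18.7, -15, 0, 0, 0, 0],
  [-20.4, -16, 0, 0, 0, 0],
  [-22.1, -17, 0, 0, 0, 0],
  [-22.1, -17, 0, 0, 0, 0],
])

```text
time: 6.22
tool_pos: [550.2, -280.6, 159.7]
ee_rot: [-2.242, 1.566, 0.101]
ft_force: [6.1, 3.1, 1.7]
width: 18.1
```

Request:
carry_out([
  [-0.9, -0.5, 0, 0, 0, 0],
  [-1.8, -1, 0, 0, 0, 0],
  [-2.7, -1.4, 0, 0, 0, 0],
  [-3.6, -1.9, 0, 0, 0, 0],
  [-4.5, -2.3, 0, 0, 0, 0],
  [-5.4, -2.8, 0, 0, 0, 0],
  [-5.4, -2.8, 0, 0, 0, 0],
])

```text
time: 6.8
tool_pos: [545.3, -283.4, 159.7]
ee_rot: [-2.304, 1.566, 0.039]
ft_force: [6.2, 2.2, 0.9]
width: 18.3
```

Request:
carry_out([
  [-0.9, -0.5, 0, 0, 0, 0],
  [-1.8, -0.9, 0, 0, 0, 0],
  [-2.7, -1.3, 0, 0, 0, 0],
  [-3.6, -1.7, 0, 0, 0, 0],
  [-3.6, -1.7, 0, 0, 0, 0],
])

```text
time: 7.22
tool_pos: [541.8, -285.2, 159.7]
ee_rot: [-2.344, 1.566, -0.001]
ft_force: [5.5, 2.1, -0.3]
width: 18.2
```

Request:
carry_out([
  [-0.9, -0.4, 0, 0, 0, 0],
  [-1.8, -0.8, 0, 0, 0, 0],
  [-2.7, -1.1, 0, 0, 0, 0],
  [-3.7, -1.5, 0, 0, 0, 0],
  [-3.7, -1.5, 0, 0, 0, 0],
])

```text
time: 7.63
tool_pos: [538.1, -286.9, 159.7]
ee_rot: [-2.393, 1.565, -0.05]
ft_force: [8.0, 2.7, 0.4]
width: 18.3
```

Request:
carry_out([
  [-0.9, -0.4, 0, 0, 0, 0],
  [-1.8, -0.7, 0, 0, 0, 0],
  [-2.7, -1.1, 0, 0, 0, 0],
  [-3.7, -1.4, 0, 0, 0, 0],
  [-3.7, -1.4, 0, 0, 0, 0],
])

```text
time: 8.05
tool_pos: [534.8, -288.3, 159.7]
ee_rot: [-2.409, 1.565, -0.066]
ft_force: [8.3, 1.7, -0.2]
width: 18.4
```

Request:
carry_out([
  [-0.9, -0.3, 0, 0, 0, 0],
  [-1.9, -0.6, 0, 0, 0, 0],
  [-2.8, -0.9, 0, 0, 0, 0],
  [-2.8, -0.9, 0, 0, 0, 0],
  [-2.8, -0.9, 0, 0, 0, 0],
])

```text
time: 8.47
tool_pos: [534.2, -288.5, 159.8]
ee_rot: [-2.367, 1.561, -0.023]
ft_force: [13.9, 1.7, -5.0]
width: 18.3
```

```bash
python3 - <<'E'
from h import *
st=get_state(); print(st["tool_pos"],st["ft_force"],st["time"],st["width"])
t=prep(camera("scene")); 
cv2.imwrite("pics/scene6.png",cv2.resize(t["img"][200:280,150:250],None,fx=7,fy=7,interpolation=cv2.INTER_CUBIC))
E
```

```text
[ 534.18174029 -288.4842516   159.78056252] [13.94328415  1.65335428 -5.0112469 ] 8.4667 18.345942599089888
```

View pics/scene6.png

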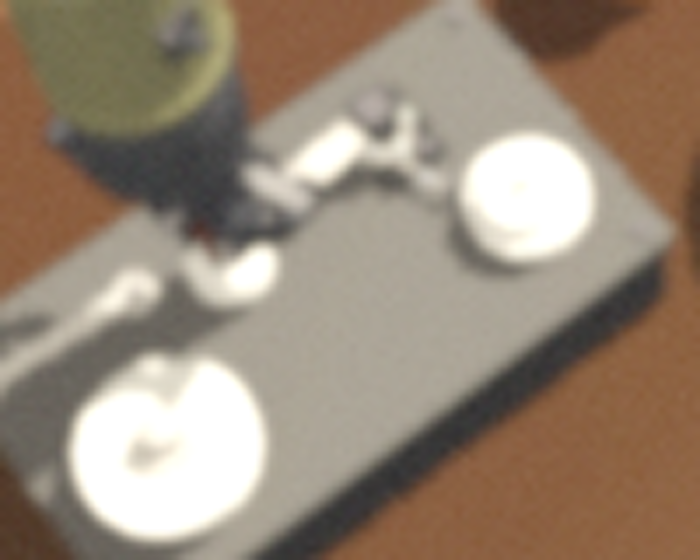

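Request:
carry_out([
  [-0.6, -0.2, 0, 0, 0, 0],
  [-1.2, -0.4, 0, 0, 0, 0],
  [-1.8, -0.6, 0, 0, 0, 0],
  [-2.2, -0.8, 0, 0, 0, 0],
  [-2.2, -0.8, 0, 0, 0, 0],
  [-2.2, -0.8, 0, 0, 0, 0],
  [-2.2, -0.8, 0, 0, 0, 0],
  [-2.2, -0.8, 0, 0, 0, 0],
  [-2.2, -0.8, 0, 0, 0, 0],
  [-2.2, -0.8, 0, 0, 0, 0],
])

```text
time: 9.35
tool_pos: [533.9, -288.6, 159.9]
ee_rot: [-2.344, 1.558, 0.002]
ft_force: [18.8, 2.7, -6.9]
width: 18.4
```

Request:
carry_out([
  [0, 0, 0, 0, 0, 0],
  [0, 0, 0, 0, 0, 0],
  [0, 0, 0, 0, 0, 0],
  [0, 0, 0, 0, 0, 0],
  [0, 0, 0, 0, 0, 0],
  [0, 0, 0, 0, 0, 0],
])

```text
time: 9.85
tool_pos: [533.9, -288.6, 159.9]
ee_rot: [-2.346, 1.558, 0.0]
ft_force: [18.7, 2.6, -6.9]
width: 18.2
```

```bash
python3 - <<'E'
from h import *
st=get_state(); print(st["tool_pos"],st["ft_force"],st["time"],st["width"],np.abs(st["qvel"]).max())
w=prep(camera("wrist")); cv2.imwrite("pics/wrist7.png",cv2.resize(w["img"],None,fx=1.5,fy=1.5,interpolation=cv2.INTER_CUBIC))
t=prep(camera("top")); cv2.imwrite("pics/top7.png",cv2.resize(t["img"][110:260,250:430],None,fx=4,fy=4,interpolation=cv2.INTER_CUBIC))
E
```

```text
[ 533.8606876  -288.59971316  159.89689278] [18.67459103  2.57839608 -6.92862403] 9.85 18.163722688582922 0.0016904457617736663
```

View pics/wrist7.png

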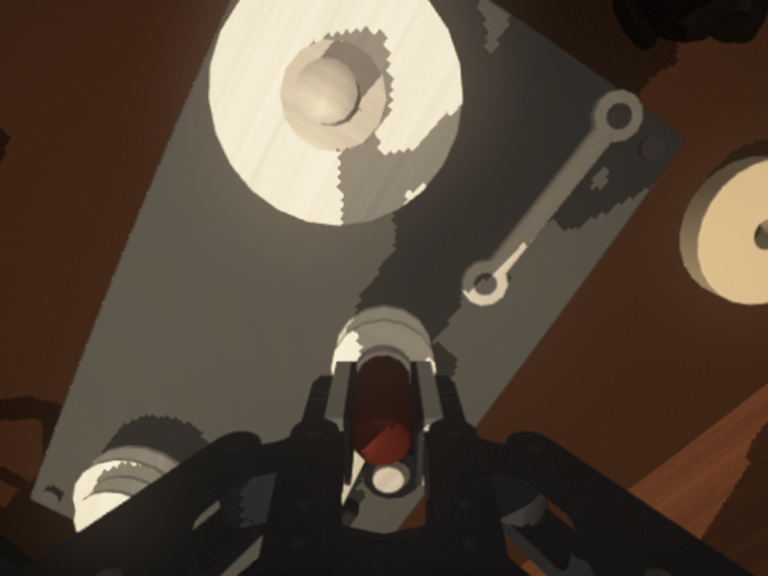

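View pics/top7.png

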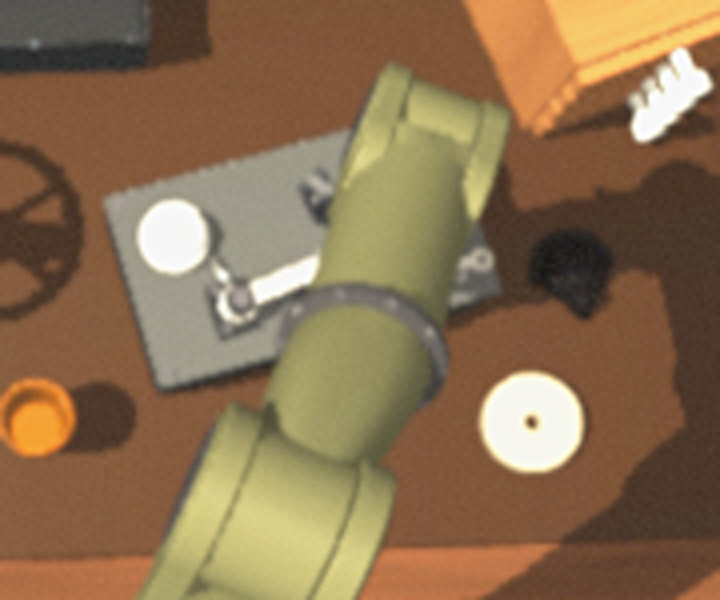

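```bash
python3 - <<'E'
from workcell import *
print(sign_off()); s=get_state(); print(s["tool_pos"],s["ft_force"],s["width"])
E
```

```text
the job is handed in; nothing more can be done
None
the job is handed in; nothing more can be done
```

The tension arm is swung round to the front and pressed against its stop screw. The gripper was still holding the knob when I handed the job in, at about 10 s.

- **Finding it:** The first camera views disagreed by about 10 mm. A fit over all three cameras showed the machine stands about 18 mm above the work surface, and it matched the marked points within 1.6 px. I gripped the knob at 50 N.
- **The swing:** I moved it round its arc at no more than about 0.5 rad/s, with the force rising as the spring would give. After about 0.75 rad the force jumped from 8 to 14 N with hardly any motion; the fit had predicted about 0.72 rad.
- **Pressing:** I pressed slightly further and held about 18.5 N at the knob. Taking off the spring leaves roughly 17 N on the sleeve. That figure is worked out, because nothing measures the force on the stop directly.
- **Last checks:** The force stayed steady at 18.7 N over the last half second and the joints were still. The knob was between the pads and the bar up against the screw. There was also a small, unexplained vertical force of about 7 N, well under any limit.
- **Bystanders:** I judged these by eye in the pictures and did not measure them. The spanner, cat, felt wheel and jar looked undisturbed. The drill and incense box were outside my last pictures, but the robot did not go near them.

A state reading after handing in was refused, so the final second is unconfirmed.

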